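# Top up the spring-fed bar magazine of the marking press

## Robot

A 7-joint arm with a two-finger parallel gripper is mounted at the origin on a cart in front of the work surface, level with it; the furniture and walls round the work are solid. World frame = base frame: x ahead of the robot, y to its left, z up, the work surface at z = 0. Lengths are in mm, angles in rad, forces in N, time in s.
With the tool pointing down it reaches from about 425 to 875 mm from the base axis. Payload 4.7 kg.
Tool frame: the origin (TCP) lies at the very end of the fingers, on their centre line; the grasp point (between the pads) lies 19 mm behind it; z points along the fingers, y is the line along which they close (so a half turn about z gives the same grasp; the last joint's range is limited). The gripper opens to 87 mm and grips with 3 to 60 N. Pads are 19 mm wide; open, the fingers measure 117 mm over their backs; the gripper's body (75 mm by 190 mm) begins 51 mm behind the grasp point.
Start: joints at [-1.248, 0.321, -0.07, 1.45, 0.023, 1.371, -0.057], TCP at [197.573, 619.266, 222.587] pointing down, gripper open.
Joint ranges: [-2.86, 2.86], [-0.3, 2.09], [-1.38, 1.24], [0.06, 2.45], [-1.56, 4.7], [0.09, 2.05], [-2.69, 2.69]. Speed limits (rad/s): [2.57, 2.57, 3.14, 3.14, 3.14, 3.14, 3.14].

## Interface

Orientations are given as [roll, pitch, yaw] about the fixed x, y, z axes, in that order (R = Rz(yaw) Ry(pitch) Rx(roll)).
In Python, from station import manip gives the robot as it stands.
- The arm moves only by the tool arm_command, never from a script. Its argument "series" is a list that holds one entry, the list of rows, each a list of 5 numbers: the shift along the tool's x, y, z in mm, then the turn about the tool's z in degrees, then the opening, from -1 (shut) to 1 (fully open). In form: [[[dx, dy, dz, twist, hand], ...]]. A call has 1 to 5 rows; each row shifts and turns the commanded pose from where the row before left it, along the tool's axes as they then stand; what a row does not reach is not made up. A row lasts 1/10 s, in which the tool goes at most 50 mm and 8.59 degrees, less where a joint would pass 70% of its speed; a pose out of reach is approached as far as the arm can. A call with a gripper value outside its range is refused whole. The fingers move at their own pace and stop on an object; "grip_force" is the grip in N (left out, the last holds). Time passes only in rows, so rows that do not move let the fingers close. It gives the time, the measured TCP pose, the force, the opening and the grip force at its end, in the units of the state.
- manip.state(): the state, without advancing time (a new reading comes with each control period).
- manip.camera(name): name is "scene" or "top" or "wrist"; returns (picture, depth): 384x512x3 uint8, red, green, blue; 384x512 float32, mm along the optical axis (not along the pixel's ray), 0 where there is no reading.
- manip.camera_model(name): a dict with "fx", "fy", "cx", "cy" (pixels), "pose" (4x4, takes a point from camera to world coordinates). Camera axes: x right, y down, z forward; pixel columns grow to the right and rows downward; lengths in mm; the calibration is good to about 2 mm. A picture is of the moment at which its call begins: read the wrist's pose just before it. camera_model takes no time and is no camera call; for the wrist camera it gives the pose at the moment of the call.
- manip.sign_off(): hands the job in; it is judged then, once.
The state is a dict: "time": time; "joint_pos": joint angles; "qd": joint speeds; "joint_efforts": joint torques, N m; "tool_pos": TCP position; "tool_rot": TCP orientation; "contact_force": force on the tool from outside, world axes, zero at the start; "moment": the same for the moment, N m; "opening": finger opening in mm; "grip_force": force on a finger pad.
Only numpy, scipy, OpenCV 4.12 (cv2) and the standard library are available. Lean on these libraries where they do the work, as an engineer would, in place of code of your own. Each camera call takes 0.05 s, during which the arm holds its last target. There are 200 camera calls.

## Task

Load the two silver bars from the ceramic plate into the marking press's spring-fed magazine, one after the other: lay each bar flat in the flared mouth and press it down past the two sprung catches until both have snapped shut over it, the first before the second is brought up. Fine silver marks easily and the second bar fills the magazine, bottoming just below the click, so feel your way down and never press with more than about 25 N; leave the tools lying about where they are.

Things in the scene. Friction and masses are not known exactly. Their poses are not given: they have to be found in the camera images.
- stand: dark base plate 132x78x6 mm of the magazine, fixed; origin: centre of its underside, on the bench; x along the pocket, y across, z up; half a turn makes no difference. On two columns, 64 mm high, at its ends an open grey sheet frame is clamped, its pocket centred over the plate. The clamped height is set by hand, up to 12 mm either way of the middle, and is not measured: find it by feel.
- stand_axis (a point): pocket's axis on top of the base plate. Pocket 59 (x) by 33 mm (y) between four 3 mm corner angles, straight to h + 12 mm, flaring out 5 mm to h + 20 mm; long sides open over the middle 45 mm. A sprung steel catch 13 mm wide over each end hooks 4 mm inwards: sloped on top, flat underside at height h = 87 mm above the bench (mid setting), tab outwards to h + 14 mm. Passing them takes 8 to 14 N.
- bar_a_mid (a point): one of two equal cast silver bars, 56x30x12 mm, about 0.21 kg, lying flat on a fixed ceramic plate (146x98 mm, 8 mm thick), about 70 mm from the other. This point is the bar's centre, 6 mm above its underside; x along the 56 mm length, y across the 30 mm width, z up. Half a turn makes no difference to a bar.
- bar_b_mid (a point): centre of the other, equal bar. A bar laid in the mouth rests on the catches, underside at h + 5; it snaps in when its top is pressed below h, and the spring lifts it back to h. Below lies a damped spring plate with two bars, their top at h - 1: 7 N to start, 0.25 N more per mm, a hard pad after 25 mm. So the first new bar can go 14 mm below h, the second only 2 mm (it is home on the pad).
- loupe: folding loupe, 26 x 61 x 16 mm, lying on the bench behind the magazine, loose; bystander. Origin at the centre of its underside.
- tweezers: steel tweezers, 137 mm long, lying on the bench to the left of the magazine, loose; bystander. Origin at the centre of the underside.
- handpiece: black rotary handpiece, 161 mm long and 26 mm thick, lying behind the work, loose; bystander. Origin at the centre of its underside.
- mallet: small mallet, 188 mm long, head 41 mm high, lying to the right of the ceramic plate, loose; bystander. Origin at the centre of its underside.
Mind the look-alikes: they are no part of the job. Leave any turquoise look-alike of the part that bears bar_a_mid alone.

How it is judged:
By the outcome, as a careful person would: the job done as asked, in the order asked, and still so for the second after the job is handed in, with the robot touching nothing.
It also fails if it takes over 67 s, if anything falls off the work surface, if the arm or the gripper's body presses on something with over 40 N, if the wrist force passes 120 N, or if a joint passes its speed limit or range.

## Working session

There is one attempt and no reset: what is moved stays moved. The work goes in short steps, Python scripts to look and compute and a tool call to move; the robot and the scene stay as the last step left them, time stands still between calls to the robot, and variables do not carry over. Pictures are saved under pics/ and viewed, at most 10 in all, crops included, and the job is handed in when it is done.

Besides the shell and the picture viewer there is one more tool, called after "Emit:" as name(argument=value, ...) on one line, values as JSON. arm_command: Moves the arm, as the interface text tells. Its arguments: {"type":"object","properties":{"series":{"type":"array"},"grip_force":{"type":"number"}},"required":["series"]}

```bash
mkdir -p pics; ls; python3 - <<'E'
from station import manip
import cv2,numpy as np
s=manip.state();print({k:np.round(v,3).tolist() for k,v in s.items()})
ims=[]
for n in("scene","top"):
    p,d=manip.camera(n);m=manip.camera_model(n);np.savez(f"pics/{n}.npz",p=p,d=d,**m)
    cv2.imwrite(f"pics/{n}1.png",p[:,:,::-1]);print(n,m["fx"],m["cx"],m["cy"],np.round(m["pose"],3).tolist())
E
```

```text
pics
{'time': 0.0, 'joint_pos': [-1.248, 0.322, -0.07, 1.452, 0.023, 1.371, -0.057], 'qd': [0.0, -0.0, 0.0, -0.001, 0.0, -0.001, -0.0], 'joint_efforts': [-0.0, -49.129, -0.404, -31.254, -0.064, 0.044, 0.0], 'tool_pos': [197.449, 618.709, 221.466], 'tool_rot': [-3.14, 0.0, 2.833], 'contact_force': [-0.59, -0.121, 0.479], 'moment': [-0.031, 0.002, 0.018], 'grip_force': 0.0, 'opening': 87.117}
scene 443.5240678536392 264.7334731506624 196.64102150054111 [[0.501, -0.61, 0.614, -133.171], [-0.865, -0.348, 0.361, -422.458], [-0.007, -0.712, -0.702, 800.191], [0.0, 0.0, 0.0, 1.0]]
top 395.4453712285425 253.40301065561025 192.57254374404465 [[-0.02, -0.99, 0.143, 363.818], [-1.0, 0.02, -0.001, -37.133], [-0.002, -0.143, -0.99, 1082.851], [0.0, 0.0, 0.0, 1.0]]
```

View pics/scene1.png

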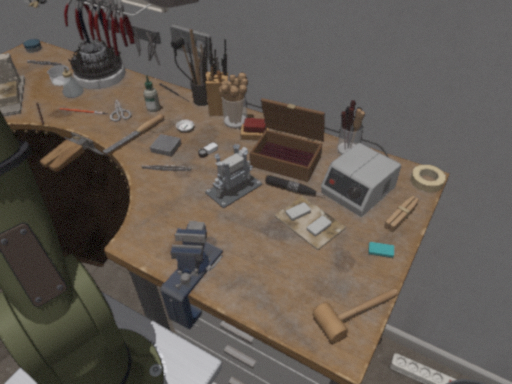

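View pics/top1.png

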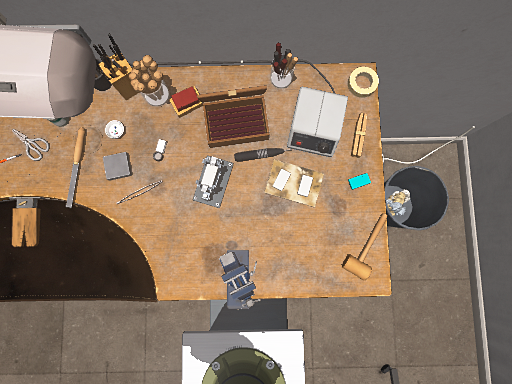

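The scene shows the magazine at top-view pixel (212,180), the ceramic plate at (295,184) with bars at (283,179) and (305,184), and the turquoise decoy at (360,181). I'll localise these coarsely first.

```bash
cat > h.py <<'E'
import numpy as np,cv2
from station import manip
def cloud(d,m):
    v,u=np.mgrid[:d.shape[0],:d.shape[1]]
    P=np.stack([(u-m["cx"])/m["fx"]*d,(v-m["cy"])/m["fy"]*d,d],-1)
    T=np.asarray(m["pose"]);W=P@T[:3,:3].T+T[:3,3]
    W[d<=0]=np.nan
    return W
def rect(xy):
    (c,(w,h),_)=r=cv2.minAreaRect(xy.astype(np.float32))
    b=cv2.boxPoints(r);e=[b[1]-b[0],b[2]-b[1]];l=max(e,key=np.linalg.norm)
    return np.round(c,1),round(max(w,h),1),round(min(w,h),1),round(np.degrees(np.arctan2(l[1],l[0]))%180,1)
E
python3 - <<'E'
from h import *
z=np.load("pics/top.npz");W=cloud(z["d"],z)
for n,(u,v) in dict(stand=(212,180),base=(228,170),plate=(295,195),a=(283,179),b=(305,184),bench=(300,240)).items(): print(n,np.round(W[v,u],1))
bz=W[235:245,280:300,2].mean();print(bz)
def comp(x0,x1,y0,y1,lo,hi):
    S=np.zeros(z["d"].shape,bool);S[y0:y1,x0:x1]=1
    M=(S&(W[...,2]-bz>lo)&(W[...,2]-bz<hi)).astype(np.uint8)
    n,l,st,_=cv2.connectedComponentsWithStats(M)
    for i in range(1,n):
        if st[i,4]>40: print(st[i],rect(W[l==i][:,:2]),np.nanmedian(W[l==i][:,2]))
print("bars");comp(262,330,160,210,14,40)
print("plate");comp(262,330,155,215,4,40)
print("stand");comp(185,240,145,215,3,150)
print("top");comp(185,240,145,215,70,150)
m=manip.camera_model("wrist");s=manip.state()
from scipy.spatial.transform import Rotation as R
T=np.eye(4);T[:3,:3]=R.from_euler("xyz",s["tool_rot"]).as_matrix();T[:3,3]=s["tool_pos"]
print(np.round(np.linalg.inv(T)@m["pose"],3),m["fx"])
E
```

```text
stand [540.   65.9  97.8]
base [583.6  30.9   6.5]
plate [ 509.8 -152.3    7.4]
a [ 552.4 -119.6   22. ]
b [ 537.6 -179.1   21.1]
bench [ 387.1 -162.5   -1.2]
nan
bars
plate
stand
top
[[-1.00000e-03 -9.56000e-01 -2.94000e-01  8.14510e+01]
 [ 1.00000e+00 -1.00000e-03 -1.00000e-03  6.33000e-01]
 [ 1.00000e-03 -2.94000e-01  9.56000e-01 -1.62321e+02]
 [ 0.00000e+00  0.00000e+00  0.00000e+00  1.00000e+00]] 329.2926302813757
```

Emit:
arm_command(series=[[[-33, -34, -4, 0, 0], [-33, -34, -4, 0, 0], [-33, -34, -4, 0, 0], [-33, -34, -4, 0, 0], [-33, -34, -4, 0, 0]]], grip_force=40)

```text
time: 0.6
tool_pos: [303.6, 405.1, 242.3]
tool_rot: [-3.141, -0.0, 2.833]
contact_force: [1.0, 0.5, -0.0]
opening: 55.3
grip_force: 0.0
```

Emit:
arm_command(series=[[[-33, -34, -2, 0, 0], [-33, -34, -2, 0, 0], [-33, -34, -2, 0, 0], [-33, -34, -2, 0, 0], [-33, -34, -2, 0, 0]]])

```text
time: 1.1
tool_pos: [409.0, 193.1, 252.5]
tool_rot: [3.141, -0.0, 2.833]
contact_force: [0.6, 0.6, 0.7]
opening: 43.2
grip_force: 0.0
```

Emit:
arm_command(series=[[[-33, -34, 0, 0, 0], [-33, -34, 0, 0, 0], [-33, -34, 0, 0, 0], [-33, -34, 0, 0, 0], [0, 0, 0, 0, 0]]])

```text
time: 1.6
tool_pos: [494.6, 17.7, 252.6]
tool_rot: [-3.139, 0.002, 2.821]
contact_force: [0.2, 0.6, 1.2]
opening: 43.2
grip_force: 0.0
```

```bash
python3 - <<'E'
from h import *
m=manip.camera_model("wrist");p,d=manip.camera("wrist");np.savez("pics/w1.npz",p=p,d=d,**m)
cv2.imwrite("pics/w1.png",p[:,:,::-1]);print(manip.state()["tool_pos"])
E
```

```text
[493.58841629  21.70043753 252.34327497]
```

View pics/w1.png

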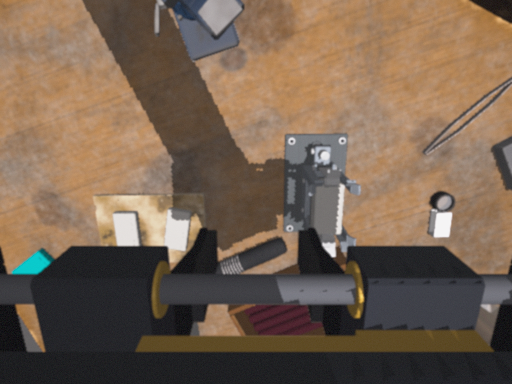

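The wrist view shows the bars at (125,229) and (178,229), the decoy at (33,263), and the base plate with corners near (286,135)-(348,230).

```bash
python3 - <<'E'
from h import *
z=np.load("pics/w1.npz");W=cloud(z["d"],z)
bz=np.nanmedian(W[60:120,250:400,2]);print("bench",bz)
def comp(x0,x1,y0,y1,lo,hi):
    Z=np.nan_to_num(W[...,2],nan=-99)-bz;M=np.zeros(Z.shape,np.uint8)
    M[y0:y1,x0:x1]=((Z>lo)&(Z<hi))[y0:y1,x0:x1]
    n,l,st,_=cv2.connectedComponentsWithStats(M)
    for i in range(1,n):
        if st[i,4]>60: print(st[i],rect(W[l==i][:,:2]),np.median(W[l==i][:,2]).round(1))
print("bars");comp(90,205,195,248,14,40)
print("plate");comp(80,215,180,250,4,13)
print("base");comp(270,360,120,235,3.5,8.5)
print("col");comp(270,360,120,235,50,75)
print("top");comp(270,360,120,250,78,130)
E
```

```text
bench 0.06650387637196786
bars
[164 208  27  40 881] (array([ 550.1, -111.8]), 53.5, 30.2, np.float32(151.5)) 19.7
[113 212  28  34 804] (array([ 529.2, -174.3]), 46.6, 30.4, np.float32(161.5)) 19.8
plate
[  93  193  113   57 3703] (array([ 534. , -144.7]), 144.8, 79.1, np.float32(72.4)) 7.6
base
[ 284  134   64   98 2675] (array([552.2,  75.8]), 130.6, 77.8, np.float32(161.8)) 6.2
col
[302 147  38  82 660] (array([537. ,  71.1]), 91.2, 34.7, np.float32(135.7)) 60.9
top
[ 306  170   54   80 2669] (array([549.5,  76.8]), 84.9, 47.7, np.float32(163.2)) 98.0
```

Emit:
arm_command(series=[[[-33, -34, 12, 0, 0], [-33, -34, 12, 0, 0], [-33, -34, 12, 0, 0], [-33, -34, 12, 0, 0], [0, 0, 0, 0, 0]]])

```text
time: 2.15
tool_pos: [576.7, -149.9, 201.4]
tool_rot: [-3.135, -0.003, 2.826]
contact_force: [-0.6, -0.5, -0.0]
opening: 43.5
grip_force: 0.0
```

```bash
cat >> h.py <<'E'
def look(name,lo,hi,zref,save=True,amin=150):
    import time
    s=manip.state();m=manip.camera_model("wrist");p,d=manip.camera("wrist");m2=manip.camera_model("wrist")
    print("tcp",np.round(s["tool_pos"],1),"yaw",round(np.degrees(s["tool_rot"][2]),2),"drift",np.abs(m2["pose"]-m["pose"]).max().round(2))
    cv2.imwrite(f"pics/{name}.png",p[:,:,::-1]);np.savez(f"pics/{name}.npz",p=p,d=d,**m)
    comps(name,lo,hi,zref,amin)
def comps(name,lo,hi,zref=0,amin=150):
    z=np.load(f"pics/{name}.npz");W=cloud(z["d"],z)
    Z=np.nan_to_num(W[...,2],nan=-99)-zref
    M=((Z>lo)&(Z<hi)).astype(np.uint8)
    n,l,st,_=cv2.connectedComponentsWithStats(M)
    for i in range(1,n):
        if st[i,4]>amin: print(st[i],rect(W[l==i][:,:2]),np.median(W[l==i][:,2]).round(1))
E
python3 - <<'E'
from h import *
look("w2",15,26,0); print(); comps("w2",4,26)
E
```

```text
tcp [ 576.7 -149.9  201.4] yaw 161.9 drift 2.86
[   0    0   13  129 1398] (array([ 401.1, -355.3]), 124.5, 10.8, np.float32(146.7)) 19.0
[ 266  108   38   57 1537] (array([ 551.8, -112.7]), 56.2, 30.1, np.float32(151.6)) 19.7
[ 206  112   31   54 1538] (array([ 533.6, -176.6]), 55.5, 30.2, np.float32(162.3)) 19.7
[ 299  151  122   61 2416] (array([625.7, -52.4]), 137.2, 24.8, np.float32(96.9)) 21.8
[340 165 153  71 761] (array([6.586e+02, 5.000e-01]), 168.7, 10.8, np.float32(100.2)) 20.7
[ 356  187  155   82 5169] (array([724.9,  12.4]), 154.0, 87.9, np.float32(98.4)) 19.7
[181 217 114  11 304] (array([ 626.5, -190.3]), 127.4, 4.6, np.float32(74.7)) 20.3

[   0    0   16  130 1830] (array([ 401.4, -355.5]), 125.9, 10.8, np.float32(146.7)) 17.9
[ 413    8   73  135 5514] (array([552.5,  74.9]), 131.2, 78.0, np.float32(162.5)) 6.2
[  181    90   138    93 12097] (array([ 543.8, -148. ]), 144.9, 98.4, np.float32(72.5)) 7.9
[ 181  150  240   78 3124] (array([ 627.2, -118. ]), 268.0, 36.4, np.float32(90.8)) 21.1
[ 338  163  155   84 1472] (array([659.5,  -2.1]), 172.0, 33.2, np.float32(108.0)) 15.4
[  73  165   55   48 1345] (array([ 544.6, -327.7]), 56.9, 30.1, np.float32(108.3)) 12.3
[ 355  187  156   82 5745] (array([724.9,  12.4]), 154.1, 87.9, np.float32(98.4)) 19.5
```

```bash
python3 - <<'E'
from h import *
look("w3",15,26,0,amin=1000);comps("w3",4,12,amin=5000)
E
```

```text
tcp [ 576.6 -146.3  202.3] yaw 162.06 drift 1.93
[ 262  109   38   57 1527] (array([ 551.7, -112.6]), 55.9, 30.1, np.float32(151.5)) 19.7
[ 202  113   31   54 1518] (array([ 533.7, -176.5]), 55.6, 30.0, np.float32(162.2)) 19.8
[ 294  152  122   61 2397] (array([626.1, -53. ]), 138.4, 24.9, np.float32(97.3)) 21.8
[ 352  188  154   81 4939] (array([724.9,  12.6]), 154.0, 87.7, np.float32(98.5)) 19.7
[ 408   10   73  135 5262] (array([552.3,  74. ]), 132.0, 76.1, np.float32(162.5)) 6.2
[ 177   92  138   92 8955] (array([ 543.8, -148. ]), 144.5, 98.5, np.float32(72.6)) 7.5
```

Emit:
arm_command(series=[[[17, 12, 40, 0, 0], [17, 12, 40, 0, 0], [0, 0, 40, 5.3, 0], [0, 0, 0, 5.3, 0], [0, 0, 0, 0, 0]]])

```text
time: 2.75
tool_pos: [551.6, -107.5, 83.9]
tool_rot: [3.141, -0.002, 2.652]
contact_force: [-0.5, -0.1, 1.0]
opening: 43.5
grip_force: 0.0
```

Emit:
arm_command(series=[[[0, 0, 20, 0, 0], [0, 0, 0, 0, 0], [0, 0, 0, 0, 0]]])

```text
time: 3.05
tool_pos: [552.9, -109.9, 65.6]
tool_rot: [3.14, 0.001, 2.651]
contact_force: [-0.6, -0.8, 1.0]
opening: 43.9
grip_force: 0.0
```

```bash
cat >> h.py <<'E'
def go(x,y,z,yaw):
    s=manip.state();t=s["tool_pos"];a=s["tool_rot"][2]
    d=np.array([x-t[0],y-t[1]]);ca,sa=np.cos(a),np.sin(a)
    tw=(np.degrees(a)-yaw+90)%180-90
    print("t",round(s["time"],2),"tcp",np.round(t,1),"yaw",np.degrees(a).round(2),"tilt",np.round(np.degrees(s["tool_rot"][:2]),2),"move",np.round([d@[ca,sa],d@[sa,-ca],t[2]-z,tw],2))
E
python3 -c "
from h import *
go(551.7,-112.6,10,151.5)"
```

```text
t 3.05 tcp [ 552.9 -109.9   65.6] yaw 151.86 tilt [1.7992e+02 3.0000e-02] move [-0.17 -2.93 55.6   0.36]
```

Emit:
arm_command(series=[[[0, -3, 20, 0.4, 0], [0, 0, 20, 0, 0], [0, 0, 10, 0, 0], [0, 0, 0, 0, 0], [0, 0, 0, 0, 0]]])

```text
time: 3.55
tool_pos: [551.7, -113.7, 15.5]
tool_rot: [3.141, 0.001, 2.641]
contact_force: [-0.5, -1.2, 0.6]
opening: 43.2
grip_force: 0.0
```

```bash
python3 -c "
from h import *
go(551.7,-112.6,11,151.5)"
```

```text
t 3.55 tcp [ 551.7 -113.7   15.5] yaw 151.34 tilt [1.7996e+02 7.0000e-02] move [ 0.58  0.96  4.53 -0.16]
```

Emit:
arm_command(series=[[[0.6, 1, 4, 0, 0], [0, 0, 0, 0, 0], [0, 0, 0, 0, -1], [0, 0, 0, 0, -1], [0, 0, 0, 0, -1]]], grip_force=25)

```text
time: 4.05
tool_pos: [551.0, -112.7, 10.8]
tool_rot: [3.141, 0.0, 2.641]
contact_force: [-2.0, -0.7, 0.3]
opening: 29.7
grip_force: 25.0
```

Emit:
arm_command(series=[[[0, 0, 0, 0, -1], [0, 0, 0, 0, -1]]])

```text
time: 4.25
tool_pos: [551.0, -112.7, 10.8]
tool_rot: [3.141, 0.0, 2.641]
contact_force: [-1.4, -0.1, 1.2]
opening: 29.7
grip_force: 25.0
```

```bash
python3 -c "
from h import *
go(551.7,-112.6,11,151.5)"
```

```text
t 4.25 tcp [ 551.  -112.7   10.8] yaw 151.31 tilt [1.7999e+02 1.0000e-02] move [-0.57  0.39 -0.23 -0.19]
```

Emit:
arm_command(series=[[[0, 0, -20, 0, -1], [0, 0, -40, 0, -1], [0, 0, -40, 0, -1], [0, 0, -20, 0, -1]]])

```text
time: 4.65
tool_pos: [552.1, -113.1, 133.4]
tool_rot: [3.14, 0.003, 2.64]
contact_force: [1.0, -0.6, -2.5]
opening: 29.3
grip_force: 25.0
```

Emit:
arm_command(series=[[[10, 35, -20, 0, -1], [10, 35, -20, 0, -1], [10, 35, -20, 0, -1], [10, 35, -20, 0, -1], [10, 35, -20, 0, -1]]])

```text
time: 5.15
tool_pos: [590.7, 66.4, 230.8]
tool_rot: [-3.141, -0.001, 2.641]
contact_force: [0.7, -1.1, -2.5]
opening: 30.0
grip_force: 25.0
```

Emit:
arm_command(series=[[[0, 0, 0, -5.5, -1], [0, 0, 0, -5.5, -1], [0, 0, 0, 0, -1], [0, 0, 0, 0, -1], [0, 0, 0, 0, -1]]])

```text
time: 5.65
tool_pos: [590.8, 64.6, 230.2]
tool_rot: [-3.141, -0.001, 2.831]
contact_force: [0.3, 0.9, -2.3]
opening: 29.5
grip_force: 25.0
```

```bash
python3 -c "
from h import *
look('w4',3,12,0,amin=2000)
print();comps('w4',70,140)
z=np.load('pics/w4.npz');cv2.imwrite('pics/w4b.png',cv2.resize(z['p'][40:320,100:420,::-1],None,fx=2,fy=2))"
```

```text
tcp [590.8  64.6 230.2] yaw 162.18 drift 0.1
[ 221   68   71  115 3229] (array([553. ,  75.7]), 130.7, 78.0, np.float32(162.1)) 6.2
[   9  137  135   80 8195] (array([ 543.6, -148.2]), 146.0, 99.0, np.float32(72.5)) 7.6

[ 226   85   60  108 3852] (array([552.7,  76. ]), 91.2, 48.2, np.float32(162.5)) 98.4
[  16  305   57   47 2146] (array([ 681.4, -210.6]), 61.3, 55.1, np.float32(163.1)) 91.6
[ 448  305   52   47 1831] (array([805.7, 229.2]), 80.1, 47.9, np.float32(12.3)) 128.1
[242 316  66  20 714] (array([763.4,  29. ]), 82.0, 13.5, np.float32(108.1)) 91.5
```

View pics/w4b.png

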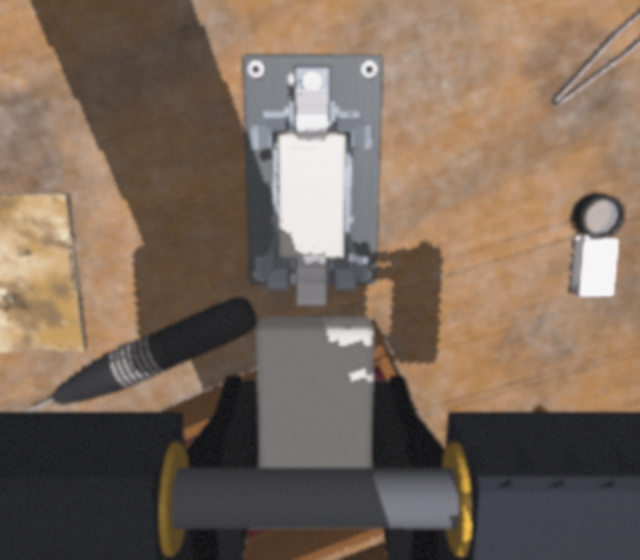

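The view shows the two stored bars in the magazine at about (312,195) in the crop. The held bar is aligned under the fingers with its front edge at about (315,320).

```bash
python3 - <<'E'
from h import *
z=np.load('pics/w4.npz');W=cloud(z["d"],z);c=W[138-5:138+5,250:262,2];print("bartop z",np.nanmedian(c))
for lo in (78,80,82,84,86,88): 
    print(lo);comps('w4',lo,lo+4,amin=300)
print("held")
comps('w4',222,246,amin=300)
# clamp/tab heights on pocket axis
a=np.radians(162.2);t=np.array([np.cos(a),np.sin(a)]);n=np.array([t[1],-t[0]])
Q=W[...,:2]-np.array([553,75.7]);X=Q@t;Y=Q@n
for x in range(-56,60,4):
    s=(abs(X-x)<2)&(abs(Y)<4);print(x,np.round(np.nanpercentile(W[s][:,2],[10,50,90]),1) if s.any() else None,end=";")
E
```

```text
bartop z 97.62249203405756
78
80
82
84
86
88
[  16  305   57   47 1330] (array([ 681.4, -210.8]), 61.3, 53.2, np.float32(163.1)) 91.2
held
[ 210  199   97   75 4875] (array([583.3,  67.6]), 47.5, 39.7, np.float32(71.7)) 239.0
-56 None;-52 [238.6 239.1 239.4];-48 [238.4 239.2 240. ];-44 [111.3 238.9 239.8];-40 [109.4 238.9 239.8];-36 [107.7 238.9 239.9];-32 [107.5 238.9 239.9];-28 [103.2 239.  239.9];-24 [ 97.6 238.9 239.9];-20 [ 97.5 239.1 240. ];-16 [239.  329.2 338.2];-12 [237.9 335.7 340.5];-8 [312.9 316.7 318.1];-4 [ 97.3 314.  316. ];0 [96.7 97.5 98.7];4 [97.  98.  98.8];8 [96.9 97.7 98.4];12 [96.7 98.  98.9];16 [97.  97.6 98.6];20 [96.9 97.6 98.6];24 [97.1 97.8 98.2];28 [100.1 103.6 106.4];32 [106.8 107.8 108.8];36 [107.  107.9 108.7];40 [108.2 109.1 110.2];44 [110.1 111.3 112.8];48 [63.3 64.2 65.1];52 [63.3 64.2 65. ];56 [49.4 50.4 63.7];
```

```bash
python3 - <<'E'
from h import *
z=np.load('pics/w4.npz');W=cloud(z["d"],z)
a=np.radians(162.18);t=np.array([np.cos(a),np.sin(a)]);n=np.array([t[1],-t[0]])
Q=W[...,:2]-np.array([590.8,64.6]);X=Q@t;Y=Q@n
s=(W[...,2]>235)&(W[...,2]<243)&(X>12)
print("front",np.percentile(X[s],[98,99.5,100]),"Y",np.percentile(Y[s&(X<27)],[0,1,50,99,100]))
# front edge angle
for y in (-12,-6,0,6,12): print(y,X[s&(abs(Y-y)<1.5)].max().round(1))
# stored bars in pocket
Q=W[...,:2]-np.array([553,75.7]);X=Q@t;Y=Q@n
s=(W[...,2]>95.5)&(W[...,2]<99.8)&(abs(X)<33)&(abs(Y)<17)
print("stored",np.percentile(X[s],[.5,50,99.5]),np.percentile(Y[s],[1,50,99]))
s=(W[...,2]>94)&(W[...,2]<135)&(abs(X)<55)&(abs(Y)<30)
print("frame",rect(W[s][:,:2]))
go(553,75.7,0,162.1)
E
```

```text
front [27.33126966 27.50132597 27.91587709] Y [-14.46579178 -14.11162496   0.35051835  14.99633646  15.55173807]
-12 27.4
-6 27.7
0 27.6
6 27.5
12 27.7
stored [-29.07678733   1.13173671  27.82494285] [-14.44137151   0.2607577   14.60078759]
frame (array([552.7,  76. ]), 91.2, 48.2, np.float32(162.5))
t 5.7 tcp [590.9  64.6 230.3] yaw 162.2 tilt [-1.7999e+02 -3.0000e-02] move [ 3.9460e+01 -9.9000e-01  2.3026e+02  1.0000e-01]
```

Emit:
arm_command(series=[[[20, -1, 20, 0, -1], [20, -0.3, 40, 0, -1], [0, 0, 40, 0, -1], [0, 0, 0, 0, -1], [0, 0, 0, 0, -1]]])

```text
time: 6.2
tool_pos: [552.8, 75.5, 131.1]
tool_rot: [-3.141, 0.0, 2.832]
contact_force: [0.4, -0.4, -1.0]
opening: 29.7
grip_force: 25.0
```

```bash
python3 -c "
from h import *
go(553,75.7,106.4,162.1)"
```

```text
t 6.2 tcp [552.8  75.5 131.1] yaw 162.25 tilt [-179.96    0.  ] move [-0.08  0.29 24.68  0.15]
```

Emit:
arm_command(series=[[[0.3, 0, 8, 0.1, -1], [0, 0, 6, 0, -1], [0, 0, 4, 0, -1], [0, 0, 0, 0, -1]]])

```text
time: 6.6
tool_pos: [552.2, 75.9, 112.3]
tool_rot: [-3.141, -0.0, 2.831]
contact_force: [-0.1, 0.2, -3.4]
opening: 29.6
grip_force: 25.0
```

Emit:
arm_command(series=[[[0, 0, 1, 0, -1], [0, 0, 1, 0, -1], [0, 0, 1, 0, -1], [0, 0, 0, 0, -1]]])

```text
time: 7.0
tool_pos: [552.2, 76.0, 109.5]
tool_rot: [3.142, -0.0, 2.831]
contact_force: [-0.5, 0.4, -3.0]
opening: 29.6
grip_force: 25.0
```

Emit:
arm_command(series=[[[0, 0, 1, 0, -1], [0, 0, 1, 0, -1], [0, 0, 0, 0, -1]]])

```text
time: 7.3
tool_pos: [552.2, 75.9, 107.4]
tool_rot: [-3.141, -0.0, 2.831]
contact_force: [0.1, -0.4, -2.7]
opening: 29.6
grip_force: 25.0
```

Emit:
arm_command(series=[[[0, 0, 0.5, 0, -1], [0, 0, 0.5, 0, -1], [0, 0, 0, 0, -1]]])

```text
time: 7.6
tool_pos: [552.2, 76.0, 106.6]
tool_rot: [3.141, -0.0, 2.831]
contact_force: [-0.6, 0.7, -2.2]
opening: 29.6
grip_force: 25.0
```

Emit:
arm_command(series=[[[0, 0, 0.5, 0, -1], [0, 0, 0, 0, -1]]])

```text
time: 7.8
tool_pos: [552.2, 76.1, 106.2]
tool_rot: [3.141, -0.0, 2.831]
contact_force: [-1.0, 0.1, 0.3]
opening: 29.8
grip_force: 25.0
```

Emit:
arm_command(series=[[[0, 0, 0, 0, -0.15], [0, 0, 0, 0, -0.15], [0, 0, -15, 0, -0.15], [0, 0, -15, 0, -1], [0, 0, 0, 0, -1]]], grip_force=10)

```text
time: 8.3
tool_pos: [554.6, 76.2, 139.5]
tool_rot: [3.138, 0.005, 2.831]
contact_force: [0.5, -0.4, 1.1]
opening: 28.0
grip_force: 0.0
```

Emit:
arm_command(series=[[[0, 0, 0, 0, -1], [0, 0, 4, 0, -1], [0, 0, 4, 0, -1], [0, 0, 4, 0, -1], [0, 0, 0, 0, -1]]])

```text
time: 8.8
tool_pos: [551.5, 75.8, 122.8]
tool_rot: [-3.14, -0.002, 2.831]
contact_force: [-0.4, -0.6, 0.0]
opening: 0.7
grip_force: 0.0
```

Emit:
arm_command(series=[[[0, 0, 2, 0, -1], [0, 0, 2, 0, -1], [0, 0, 1, 0, -1], [0, 0, 0, 0, -1]]])

```text
time: 9.2
tool_pos: [552.2, 75.9, 118.9]
tool_rot: [-3.141, -0.0, 2.831]
contact_force: [-0.1, -0.1, -0.6]
opening: 0.4
grip_force: 0.0
```

Emit:
arm_command(series=[[[0, 0, 1, 0, -1], [0, 0, 0.5, 0, -1], [0, 0, 0.5, 0, -1], [0, 0, 0, 0, -1]]])

```text
time: 9.6
tool_pos: [552.3, 76.0, 117.0]
tool_rot: [3.142, 0.0, 2.831]
contact_force: [-0.1, -0.1, -0.2]
opening: 0.4
grip_force: 0.0
```

Emit:
arm_command(series=[[[0, 0, 0.5, 0, -1], [0, 0, 0.5, 0, -1], [0, 0, 0, 0, -1]]])

```text
time: 9.9
tool_pos: [552.2, 76.0, 116.0]
tool_rot: [3.142, -0.0, 2.831]
contact_force: [-0.2, -0.0, 0.5]
opening: 0.6
grip_force: 0.0
```

Emit:
arm_command(series=[[[0, 0, 0.5, 0, -1], [0, 0, 0.5, 0, -1], [0, 0, 0, 0, -1]]])

```text
time: 10.2
tool_pos: [552.4, 76.0, 115.3]
tool_rot: [3.141, 0.0, 2.831]
contact_force: [-0.3, 0.1, 1.5]
opening: 1.0
grip_force: 0.8
```

Emit:
arm_command(series=[[[0, 0, 0.5, 0, -1], [0, 0, 0.5, 0, -1], [0, 0, 0, 0, -1]]])

```text
time: 10.5
tool_pos: [552.8, 76.0, 114.7]
tool_rot: [3.141, 0.001, 2.831]
contact_force: [-0.7, 0.7, 4.1]
opening: 0.7
grip_force: 2.4
```

Emit:
arm_command(series=[[[0, 0, 0.5, 0, -1], [0, 0, 0.5, 0, -1], [0, 0, 0.5, 0, -1], [0, 0, 0.5, 0, -1]]])

```text
time: 10.9
tool_pos: [553.5, 76.1, 113.5]
tool_rot: [3.14, 0.002, 2.831]
contact_force: [-1.4, -1.0, 8.4]
opening: 0.7
grip_force: 4.2
```

Emit:
arm_command(series=[[[0, 0, 0.5, 0, -1], [0, 0, 0.5, 0, -1], [0, 0, 0.5, 0, -1]]])

```text
time: 11.2
tool_pos: [553.8, 76.2, 112.6]
tool_rot: [3.139, 0.003, 2.831]
contact_force: [-2.9, 0.5, 11.2]
opening: 0.5
grip_force: 5.7
```

Emit:
arm_command(series=[[[0, 0, 0.5, 0, -1], [0, 0, 0.5, 0, -1], [0, 0, 0.5, 0, -1]]])

```text
time: 11.5
tool_pos: [554.0, 76.2, 111.9]
tool_rot: [3.139, 0.003, 2.831]
contact_force: [-3.8, -0.8, 17.5]
opening: 0.6
grip_force: 8.9
```

Emit:
arm_command(series=[[[0.5, 0, 0.3, 0, -1], [0.5, 0, 0, 0, -1]]])

```text
time: 11.7
tool_pos: [553.9, 76.2, 111.9]
tool_rot: [3.139, 0.005, 2.831]
contact_force: [-1.5, -1.6, 14.5]
opening: 0.4
grip_force: 7.3
```

Emit:
arm_command(series=[[[0.5, 0, 0.3, 0, -1], [0, 0, 0.2, 0, -1]]])

```text
time: 11.9
tool_pos: [553.9, 76.3, 111.8]
tool_rot: [3.138, 0.006, 2.831]
contact_force: [-1.6, -1.4, 16.5]
opening: 0.4
grip_force: 8.8
```

Emit:
arm_command(series=[[[0, 0, 0.4, 0, -1], [0, 0, 0, 0, -1]]])

```text
time: 12.1
tool_pos: [554.0, 76.2, 111.6]
tool_rot: [3.138, 0.006, 2.831]
contact_force: [-1.1, -1.1, 17.2]
opening: 0.4
grip_force: 8.8
```

Emit:
arm_command(series=[[[0, 0, 0.4, 0, -1], [0, 0, 0, 0, -1]]])

```text
time: 12.3
tool_pos: [553.0, 76.4, 109.3]
tool_rot: [3.139, 0.004, 2.831]
contact_force: [0.7, -0.1, 5.4]
opening: 0.5
grip_force: 3.0
```

Emit:
arm_command(series=[[[0, 0, 0.5, 0, -1], [0, 0, 0.5, 0, -1], [0, 0, 0.5, 0, -1], [0, 0, 0.5, 0, -1]]])

```text
time: 12.7
tool_pos: [553.0, 76.4, 107.4]
tool_rot: [3.139, 0.004, 2.831]
contact_force: [-0.1, -0.4, 9.1]
opening: 0.5
grip_force: 4.5
```

Emit:
arm_command(series=[[[0, 0, 0.5, 0, -1], [0, 0, 0.5, 0, -1], [0, 0, 0.5, 0, -1], [0, 0, 0, 0, -1]]])

```text
time: 13.1
tool_pos: [553.0, 76.4, 105.8]
tool_rot: [3.139, 0.004, 2.831]
contact_force: [0.2, -0.3, 8.4]
opening: 0.4
grip_force: 4.2
```

Emit:
arm_command(series=[[[0, 0, 0.5, 0, -1], [0, 0, 0.5, 0, -1], [0, 0, 0.5, 0, -1], [0, 0, 0, 0, -1]]])

```text
time: 13.5
tool_pos: [553.0, 76.4, 104.4]
tool_rot: [3.139, 0.004, 2.831]
contact_force: [-0.5, -0.3, 8.5]
opening: 0.3
grip_force: 4.4
```

Emit:
arm_command(series=[[[0, 0, 0.6, 0, -1], [0, 0, 0.6, 0, -1], [0, 0, 0.6, 0, -1], [0, 0, 0.6, 0, -1], [0, 0, 0.6, 0, -1]]])

```text
time: 14.0
tool_pos: [553.0, 76.4, 101.6]
tool_rot: [3.139, 0.004, 2.831]
contact_force: [-0.8, -0.4, 10.7]
opening: 0.3
grip_force: 5.2
```

Emit:
arm_command(series=[[[0, 0, 0.6, 0, -1], [0, 0, 0.6, 0, -1], [0, 0, 0.6, 0, -1], [0, 0, 0, 0, -1]]])

```text
time: 14.4
tool_pos: [552.5, 76.4, 99.0]
tool_rot: [3.14, 0.003, 2.831]
contact_force: [0.4, 0.4, 0.4]
opening: 0.6
grip_force: 0.0
```

Emit:
arm_command(series=[[[0, 0, 0.5, 0, -1], [0, 0, 0.5, 0, -1], [0, 0, 0.5, 0, -1], [0, 0, 0, 0, -1]]])

```text
time: 14.8
tool_pos: [552.3, 76.4, 97.4]
tool_rot: [3.14, 0.003, 2.831]
contact_force: [1.3, -0.9, 7.1]
opening: 0.5
grip_force: 3.6
```

Emit:
arm_command(series=[[[0, 0, 0.5, 0, -1], [0, 0, 0.5, 0, -1], [0, 0, 0.5, 0, -1], [0, 0, 0, 0, -1]]])

```text
time: 15.2
tool_pos: [552.3, 76.4, 95.9]
tool_rot: [3.14, 0.003, 2.831]
contact_force: [0.5, -0.8, 8.0]
opening: 0.4
grip_force: 3.8
```

Emit:
arm_command(series=[[[0, 0, 0.5, 0, -1], [0, 0, 0.5, 0, -1], [0, 0, 0.5, 0, -1], [0, 0, 0, 0, -1], [0, 0, -1, 0, -1]]])

```text
time: 15.7
tool_pos: [552.3, 76.4, 95.3]
tool_rot: [3.14, 0.003, 2.831]
contact_force: [-0.1, -0.7, 7.0]
opening: 0.8
grip_force: 3.4
```

Emit:
arm_command(series=[[[0, 0, -1, 0, -1], [0, 0, -1, 0, -1], [0, 0, -1, 0, -1], [0, 0, -1, 0, -1]]])

```text
time: 16.1
tool_pos: [551.8, 76.4, 98.8]
tool_rot: [3.141, 0.002, 2.831]
contact_force: [0.8, 0.3, 1.8]
opening: 0.4
grip_force: 0.7
```

Emit:
arm_command(series=[[[0, 0, -25, 0, -1], [-14, -8, -40, 0, -1], [-14, -8, -40, 0, 0], [-14, -8, -25, 0, 0], [0, 0, 0, 0, 0]]])

```text
time: 16.6
tool_pos: [586.4, 38.3, 231.7]
tool_rot: [3.14, 0.006, 2.828]
contact_force: [0.2, 0.4, -0.2]
opening: 16.8
grip_force: 0.0
```

```bash
cat >> h.py <<'E'
def prof(name,c,yaw=162.1):
    z=np.load(f'pics/{name}.npz');W=cloud(z["d"],z)
    a=np.radians(yaw);t=np.array([np.cos(a),np.sin(a)]);n=np.array([t[1],-t[0]])
    Q=W[...,:2]-np.array(c);X=Q@t;Y=Q@n
    for x in range(-52,56,4):
        r=[]
        for y in (-10,0,10):
            s=(abs(X-x)<2)&(abs(Y-y)<3)&(W[...,2]<135);r.append(np.nanmedian(W[s][:,2]).round(1) if s.any() else None)
        print(x,*r,end="; ")
E
python3 -c "
from h import *
look('w5',4,12,0,amin=1500)
prof('w5',(553,75.7))
z=np.load('pics/w5.npz');cv2.imwrite('pics/w5b.png',cv2.resize(z['p'][40:320,100:420,::-1],None,fx=2,fy=2))"
```

```text
tcp [586.4  38.3 231.7] yaw 162.03 drift 2.21
[ 244   62   71  116 2802] (array([552.5,  75.9]), 131.1, 77.9, np.float32(162.1)) 6.3
[  31  132  133   81 8171] (array([ 543.8, -148.3]), 146.3, 99.3, np.float32(72.5)) 7.6
-52 None None None; -48 None None None; -44 None 111.2 None; -40 65.9 109.8 65.3; -36 116.9 108.2 117.3; -32 113.8 107.9 113.0; -28 99.1 104.7 98.5; -24 98.4 98.8 98.2; -20 98.7 98.7 99.0; -16 98.5 98.9 98.6; -12 98.4 98.7 98.7; -8 98.8 99.4 98.5; -4 98.6 98.9 98.7; 0 98.9 98.9 98.7; 4 98.6 98.8 98.8; 8 98.6 98.5 98.7; 12 98.5 98.6 98.5; 16 98.6 98.5 98.7; 20 98.6 98.8 98.6; 24 98.6 98.5 98.6; 28 97.4 103.0 97.4; 32 113.4 107.9 109.0; 36 116.6 108.1 117.5; 40 63.8 109.6 64.4; 44 7.4 110.9 None; 48 6.9 64.3 49.4; 52 47.4 64.3 49.2;
```

View pics/w5b.png

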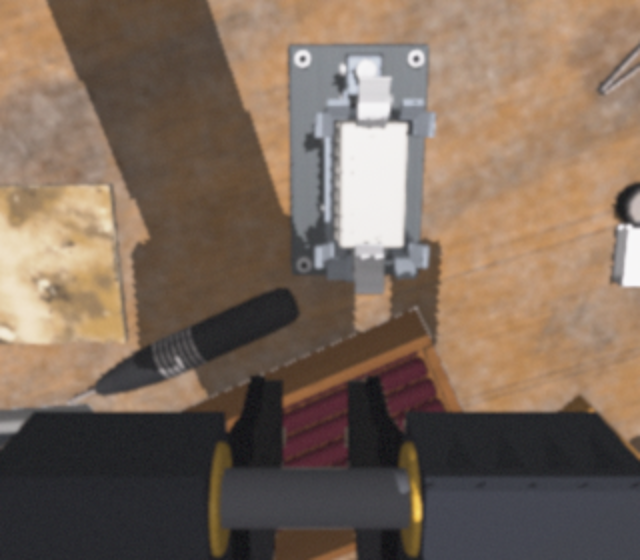

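The first bar is snapped in: level at z≈98.7, with both hooks over it at crop (372,100) and (370,262). Now the second bar.

Emit:
arm_command(series=[[[-3, -44, 10, 0, 0], [-3, -44, 20, 0, 0], [-3, -44, 20, 0, 0], [-3, -44, 20, 0, 0], [-3, -44, 20, 0, 0]]])

```text
time: 17.15
tool_pos: [528.4, -173.2, 135.4]
tool_rot: [3.141, -0.003, 2.832]
contact_force: [0.8, -0.3, 0.0]
opening: 42.9
grip_force: 0.0
```

Emit:
arm_command(series=[[[0, 0, 40, 0, 0], [0, 0, 35, 0, 0], [0, 0, 0, 0, 0], [0, 0, 0, 0, 0]]])

```text
time: 17.55
tool_pos: [529.4, -172.5, 62.2]
tool_rot: [-3.141, -0.003, 2.832]
contact_force: [0.3, 0.1, -0.7]
opening: 43.5
grip_force: 0.0
```

```bash
python3 -c "
from h import *
go(533.7,-176.5,10.8,162.2)"
```

```text
t 17.55 tcp [ 529.4 -172.5   62.2] yaw 162.25 tilt [-179.96   -0.18] move [-5.330e+00 -2.530e+00  5.136e+01  5.000e-02]
```

Emit:
arm_command(series=[[[-5.5, -2.5, 20, 0, 0], [0, 0, 20, 0, 0], [0, 0, 7, 0, 0], [0, 0, 0, 0, 0], [0, 0, 0, 0, 0]]])

```text
time: 18.05
tool_pos: [536.1, -177.4, 17.6]
tool_rot: [3.141, 0.002, 2.832]
contact_force: [-0.2, -0.2, 0.1]
opening: 43.4
grip_force: 0.0
```

```bash
python3 -c "
from h import *
go(533.7,-176.5,10.8,162.2)"
```

```text
t 18.05 tcp [ 536.1 -177.4   17.6] yaw 162.23 tilt [1.7997e+02 1.1000e-01] move [2.56 0.11 6.78 0.03]
```

Emit:
arm_command(series=[[[1.5, 0, 3, 0, 0], [0, 0, 3, 0, 0], [0, 0, 0, 0, 0], [0, 0, 0, 0, 0]]])

```text
time: 18.45
tool_pos: [533.6, -176.9, 10.2]
tool_rot: [3.141, 0.0, 2.831]
contact_force: [-0.3, -0.3, -0.0]
opening: 43.6
grip_force: 0.0
```

```bash
python3 -c "
from h import *
go(533.7,-176.5,10.8,162.2)"
```

```text
t 18.45 tcp [ 533.6 -176.9   10.2] yaw 162.21 tilt [1.7999e+02 1.0000e-02] move [ 0.09  0.44 -0.56  0.01]
```

Emit:
arm_command(series=[[[0, 0, 0, 0, -1], [0, 0, 0, 0, -1], [0, 0, 0, 0, -1], [0, 0, 0, 0, -1]]], grip_force=25)

```text
time: 18.85
tool_pos: [533.7, -177.0, 10.2]
tool_rot: [3.142, 0.0, 2.831]
contact_force: [0.3, 0.1, 0.9]
opening: 30.2
grip_force: 25.0
```

Emit:
arm_command(series=[[[0, 0, -20, 0, -1], [0, 0, -40, 0, -1], [0, 0, -40, 0, -1], [0, 0, -20, 0, -1]]])

```text
time: 19.25
tool_pos: [534.8, -177.7, 133.2]
tool_rot: [3.141, 0.004, 2.831]
contact_force: [0.2, 1.1, -2.1]
opening: 29.8
grip_force: 25.0
```

Emit:
arm_command(series=[[[3, 41, -20, 0, -1], [3, 41, -20, 0, -1], [3, 41, -20, 0, -1], [3, 41, -20, 0, -1], [4, 41, -20, 0, -1]]])

```text
time: 19.75
tool_pos: [580.8, 24.7, 230.6]
tool_rot: [3.142, -0.001, 2.831]
contact_force: [0.1, 0.3, -2.1]
opening: 29.5
grip_force: 25.0
```

Emit:
arm_command(series=[[[4, 41, 0, 0, -1], [0, 0, 0, 0, -1], [0, 0, 0, 0, -1], [0, 0, 0, 0, -1]]])

```text
time: 20.15
tool_pos: [589.3, 61.8, 229.5]
tool_rot: [-3.14, -0.001, 2.829]
contact_force: [-0.4, -1.1, -2.9]
opening: 29.4
grip_force: 25.0
```

```bash
python3 - <<'E'
from h import *
t=manip.state();c=t["tool_pos"];a=t["tool_rot"][2]
look('w6',3,12,0,amin=2000)
z=np.load('pics/w6.npz');W=cloud(z["d"],z)
t=np.array([np.cos(a),np.sin(a)]);n=np.array([t[1],-t[0]])
Q=W[...,:2]-c[:2];X=Q@t;Y=Q@n
s=(abs(W[...,2]-c[2]-9)<4)&(X>12)&(X<40)&(abs(Y)<25)
print("front",np.percentile(X[s],[98,99.5,100]),"Y",np.percentile(Y[s&(X<27)],[1,99]),"ztop",np.median(W[s][:,2])-c[2])
for y in (-12,-6,0,6,12): print(y,X[s&(abs(Y-y)<1.5)].max().round(1))
go(553,75.7,106.4,162.1)
E
```

```text
tcp [589.3  61.8 229.5] yaw 162.11 drift 0.36
[ 224   68   71  115 3303] (array([552.4,  76. ]), 130.7, 78.1, np.float32(162.1)) 6.2
[  12  137  134   81 9492] (array([ 543.8, -148.1]), 146.0, 99.4, np.float32(72.5)) 7.6
front [27.98576585 28.15538746 28.37518041] Y [-14.0651642   15.07331272] ztop 9.393509549116771
-12 28.2
-6 28.4
0 28.2
6 28.3
12 28.1
t 20.2 tcp [589.4  61.4 229.7] yaw 162.06 tilt [-1.7994e+02 -3.0000e-02] move [ 3.9010e+01  2.4000e+00  1.2333e+02 -4.0000e-02]
```

Emit:
arm_command(series=[[[20, 1.2, 20, 0, -1], [19.2, 1.2, 40, 0, -1], [0, 0, 40, 0, -1], [0, 0, 0, 0, -1], [0, 0, 0, 0, -1]]])

```text
time: 20.7
tool_pos: [553.4, 76.2, 130.7]
tool_rot: [-3.141, 0.0, 2.829]
contact_force: [0.3, -0.6, -1.6]
opening: 29.7
grip_force: 25.0
```

```bash
python3 -c "
from h import *
go(552.8,75.9,106,162.1)"
```

```text
t 20.7 tcp [553.4  76.2 130.7] yaw 162.08 tilt [-179.96    0.  ] move [ 4.400e-01 -4.800e-01  2.474e+01 -2.000e-02]
```

Emit:
arm_command(series=[[[0.3, -0.4, 8, 0, -1], [0, 0, 6, 0, -1], [0, 0, 4, 0, -1], [0, 0, 0, 0, -1]]])

```text
time: 21.1
tool_pos: [552.9, 76.7, 112.1]
tool_rot: [-3.141, 0.0, 2.831]
contact_force: [-1.4, -1.3, -1.6]
opening: 29.6
grip_force: 25.0
```

Emit:
arm_command(series=[[[0, 0, 1.5, 0, -1], [0, 0, 1.5, 0, -1], [0, 0, 1, 0, -1], [0, 0, 0, 0, -1]]])

```text
time: 21.5
tool_pos: [552.6, 76.8, 108.0]
tool_rot: [-3.141, -0.0, 2.831]
contact_force: [-0.1, -2.0, -3.7]
opening: 29.5
grip_force: 25.0
```

Emit:
arm_command(series=[[[0, 0, 0.7, 0, -1], [0, 0, 0.7, 0, -1], [0, 0, 0, 0, -1]]])

```text
time: 21.8
tool_pos: [552.6, 76.9, 106.7]
tool_rot: [-3.141, -0.0, 2.831]
contact_force: [-0.3, -4.2, -2.1]
opening: 29.4
grip_force: 25.0
```

Emit:
arm_command(series=[[[0, -0.5, 0, 0, -1], [0, -0.5, 0, 0, -1], [0, 0, 0, 0, -1]]])

```text
time: 22.1
tool_pos: [552.5, 76.8, 106.7]
tool_rot: [3.141, 0.0, 2.831]
contact_force: [0.8, -2.0, -2.8]
opening: 29.5
grip_force: 25.0
```

Emit:
arm_command(series=[[[0, 0, 0.5, 0, -1], [0, 0, 0.3, 0, -1], [0, 0, 0, 0, -1]]])

```text
time: 22.4
tool_pos: [552.7, 76.8, 106.2]
tool_rot: [3.141, 0.0, 2.831]
contact_force: [-0.7, -1.6, -1.2]
opening: 29.9
grip_force: 25.0
```

Emit:
arm_command(series=[[[0, -0.5, 0.4, 0, -1], [0, 0, 0, 0, -1]]])

```text
time: 22.6
tool_pos: [552.7, 76.7, 105.8]
tool_rot: [3.14, 0.001, 2.832]
contact_force: [0.5, 0.4, 0.3]
opening: 29.5
grip_force: 25.0
```

Emit:
arm_command(series=[[[0, 0, 0.3, 0, -1], [0, 0, 0, 0, -1]]])

```text
time: 22.8
tool_pos: [552.7, 76.6, 105.6]
tool_rot: [3.14, 0.001, 2.832]
contact_force: [0.1, 0.3, 1.3]
opening: 29.7
grip_force: 25.0
```

Resting on the catches. Release, lift, close the fingers and come back down.

Emit:
arm_command(series=[[[0, 0, 0, 0, -0.15], [0, 0, 0, 0, -0.15], [0, 0, -15, 0, -0.15], [0, 0, -15, 0, -1], [0, 0, 0, 0, -1]]], grip_force=10)

```text
time: 23.3
tool_pos: [554.4, 76.2, 138.6]
tool_rot: [3.138, 0.004, 2.831]
contact_force: [0.5, 0.4, 0.3]
opening: 27.6
grip_force: 0.0
```

Emit:
arm_command(series=[[[0, 0, 0, 0, -1], [0, 0, 4, 0, -1], [0, 0, 4, 0, -1], [0, 0, 4, 0, -1], [0, 0, 0, 0, -1]]])

```text
time: 23.8
tool_pos: [551.5, 75.8, 122.0]
tool_rot: [-3.14, -0.002, 2.831]
contact_force: [0.1, -0.4, -0.2]
opening: 1.1
grip_force: 0.0
```

Emit:
arm_command(series=[[[0, 0, 2, 0, -1], [0, 0, 2, 0, -1], [0, 0, 1, 0, -1], [0, 0, 0, 0, -1]]])

```text
time: 24.2
tool_pos: [552.2, 75.9, 118.1]
tool_rot: [-3.142, -0.0, 2.831]
contact_force: [-0.6, -0.1, -0.5]
opening: 0.2
grip_force: 0.0
```

```bash
python3 -c "
from h import *
go(553,75.9,115.5,162.1)"
```

```text
t 24.2 tcp [552.2  75.9 118.1] yaw 162.2 tilt [-1.8e+02 -1.0e-02] move [-0.72  0.22  2.64  0.1 ]
```

Emit:
arm_command(series=[[[0, 0, 0.7, 0, -1], [0, 0, 0.7, 0, -1], [0, 0, 0.7, 0, -1], [0, 0, 0.5, 0, -1], [0, 0, 0, 0, -1]]])

```text
time: 24.7
tool_pos: [552.2, 76.0, 115.6]
tool_rot: [3.142, -0.0, 2.831]
contact_force: [0.0, 0.2, 0.7]
opening: 0.5
grip_force: 0.0
```

Emit:
arm_command(series=[[[0.2, 0, 0.5, 0, -1], [0.2, 0, 0.5, 0, -1], [0.2, 0, 0.5, 0, -1], [0.2, 0, 0.5, 0, -1]]])

```text
time: 25.1
tool_pos: [552.4, 76.0, 114.9]
tool_rot: [3.141, 0.002, 2.831]
contact_force: [-2.3, -0.9, 8.0]
opening: 0.2
grip_force: 4.1
```

Emit:
arm_command(series=[[[0.2, 0, 0.5, 0, -1], [0.2, 0, 0.5, 0, -1], [0, 0, 0, 0, -1]]])

```text
time: 25.4
tool_pos: [552.6, 75.9, 114.3]
tool_rot: [3.14, 0.003, 2.831]
contact_force: [-1.1, -1.6, 8.1]
opening: 0.7
grip_force: 4.1
```

Emit:
arm_command(series=[[[0.2, 0, 0.5, 0, -1], [0.2, 0, 0.5, 0, -1], [0, 0, 0.3, 0, -1]]])

```text
time: 25.7
tool_pos: [552.8, 75.8, 113.6]
tool_rot: [3.14, 0.004, 2.83]
contact_force: [-0.1, -1.7, 11.9]
opening: 0.7
grip_force: 5.7
```

Emit:
arm_command(series=[[[0, 0, 0.4, 0, -1], [0, 0, 0.4, 0, -1], [0, 0, 0, 0, -1]]])

```text
time: 26.0
tool_pos: [553.0, 75.8, 113.1]
tool_rot: [3.14, 0.004, 2.83]
contact_force: [-1.2, -0.6, 11.5]
opening: 0.7
grip_force: 5.7
```

Emit:
arm_command(series=[[[0, 0, 0.4, 0, -1], [0, 0, 0.4, 0, -1], [0, 0, 0, 0, -1]]])

```text
time: 26.3
tool_pos: [553.2, 75.8, 112.5]
tool_rot: [3.14, 0.005, 2.83]
contact_force: [0.4, -1.5, 13.0]
opening: 0.7
grip_force: 6.4
```

Emit:
arm_command(series=[[[0, 0, 0.4, 0, -1], [0, 0, 0.4, 0, -1], [0, 0, 0, 0, -1]]])

```text
time: 26.6
tool_pos: [553.4, 75.7, 112.0]
tool_rot: [3.139, 0.005, 2.83]
contact_force: [-0.7, -2.9, 13.8]
opening: 0.6
grip_force: 7.2
```

Emit:
arm_command(series=[[[0, 0, 0.4, 0, -1], [0, 0, 0, 0, -1]]])

```text
time: 26.8
tool_pos: [553.4, 75.7, 112.0]
tool_rot: [3.139, 0.005, 2.83]
contact_force: [-2.4, -2.4, 16.8]
opening: 0.7
grip_force: 8.1
```

Emit:
arm_command(series=[[[0, 0, 0.4, 0, -1], [0, 0, 0, 0, -1]]])

```text
time: 27.0
tool_pos: [553.5, 75.7, 111.9]
tool_rot: [3.139, 0.005, 2.83]
contact_force: [-3.0, -2.4, 18.3]
opening: 1.1
grip_force: 9.2
```

Emit:
arm_command(series=[[[0, 0, 0.3, 0, -1], [0, 0, 0, 0, -1]]])

```text
time: 27.2
tool_pos: [553.5, 75.7, 111.8]
tool_rot: [3.139, 0.005, 2.83]
contact_force: [-3.4, -2.6, 19.8]
opening: 0.4
grip_force: 9.9
```

Emit:
arm_command(series=[[[0, 0, 0.3, 0, -1], [0, 0, 0, 0, -1]]])

```text
time: 27.4
tool_pos: [553.5, 75.7, 111.8]
tool_rot: [3.139, 0.005, 2.83]
contact_force: [-3.8, -1.7, 21.5]
opening: 0.6
grip_force: 10.7
```

Emit:
arm_command(series=[[[0.5, -0.3, 0, 0, -1], [0.5, -0.3, 0, 0, -1], [0, 0, 0, 0, -1]]])

```text
time: 27.7
tool_pos: [553.4, 75.7, 111.8]
tool_rot: [3.138, 0.007, 2.83]
contact_force: [-1.5, -1.6, 18.7]
opening: 0.9
grip_force: 9.3
```

Emit:
arm_command(series=[[[0.5, -0.3, 0.2, 0, -1], [0, -0.3, 0, 0, -1]]])

```text
time: 27.9
tool_pos: [553.4, 75.7, 111.9]
tool_rot: [3.137, 0.008, 2.83]
contact_force: [0.7, -1.7, 18.7]
opening: 0.5
grip_force: 9.1
```

Emit:
arm_command(series=[[[0.3, 0, 0.3, 0, -1], [0, 0, 0, 0, -1]]])

```text
time: 28.1
tool_pos: [553.3, 75.7, 111.8]
tool_rot: [3.137, 0.009, 2.83]
contact_force: [0.4, -1.4, 19.8]
opening: -0.0
grip_force: 9.7
```

Emit:
arm_command(series=[[[0, 0, 0.3, 0, -1], [0, 0, 0, 0, -1]]])

```text
time: 28.3
tool_pos: [553.4, 75.6, 111.8]
tool_rot: [3.136, 0.009, 2.83]
contact_force: [-1.4, -0.9, 20.8]
opening: 0.7
grip_force: 10.6
```

Emit:
arm_command(series=[[[0, 0, 0.3, 0, -1], [0, 0, 0, 0, -1]]])

```text
time: 28.5
tool_pos: [553.4, 75.6, 111.8]
tool_rot: [3.136, 0.009, 2.83]
contact_force: [-0.4, -1.9, 22.4]
opening: 0.4
grip_force: 11.4
```

It is stuck at 22 N, so I'll back off and look before pressing further.

Emit:
arm_command(series=[[[0, 0, -3, 0, -1], [0, 0, -5, 0, -1], [-10, -3, -40, 0, -1], [-20, -5, -45, 0, -1], [-10, -2, -35, 0, -1]]])

```text
time: 29.0
tool_pos: [584.4, 53.1, 236.4]
tool_rot: [-3.141, 0.001, 2.83]
contact_force: [0.3, 0.8, 0.1]
opening: 0.8
grip_force: 0.0
```

Emit:
arm_command(series=[[[0, 0, 0, 0, -1], [0, 0, 0, 0, -1]]])

```text
time: 29.2
tool_pos: [583.6, 54.1, 234.3]
tool_rot: [3.141, -0.0, 2.831]
contact_force: [-0.6, 0.0, -0.3]
opening: 0.3
grip_force: 0.0
```

```bash
python3 - <<'E'
from h import *
look('w7',4,12,0,amin=1500)
prof('w7',(552.7,76))
z=np.load('pics/w7.npz');cv2.imwrite('pics/w7b.png',cv2.resize(z['p'][60:200,170:330,::-1],None,fx=4,fy=4,interpolation=cv2.INTER_CUBIC))
W=cloud(z["d"],z);a=np.radians(162.1);t=np.array([np.cos(a),np.sin(a)]);n=np.array([t[1],-t[0]])
Q=W[...,:2]-np.array((552.7,76));X=Q@t;Y=Q@n
s=(abs(W[...,2]-115)<3.5)&(abs(X)<30)&(abs(Y)<16.5)
print(rect(W[s][:,:2]),np.percentile(X[s],[1,99]),np.percentile(Y[s&(abs(X)<20)],[1,99]))
A=np.c_[X[s],Y[s],np.ones(s.sum())];print(np.linalg.lstsq(A,W[s][:,2],rcond=None)[0])
E
```

```text
tcp [583.6  54.1 234.3] yaw 162.19 drift 1.04
[ 233   71   69  114 2619] (array([552.9,  75.8]), 131.6, 77.9, np.float32(162.1)) 6.3
[  23  139  131   79 9198] (array([ 543.5, -148.3]), 146.6, 98.9, np.float32(72.6)) 7.6
-52 48.4 None None; -48 49.0 110.8 None; -44 49.9 109.9 None; -40 66.1 108.2 66.1; -36 118.2 107.7 118.3; -32 114.3 106.4 113.5; -28 111.2 111.6 111.8; -24 112.4 112.1 112.5; -20 112.3 112.4 112.1; -16 112.3 112.6 112.5; -12 111.9 112.3 112.0; -8 112.3 112.4 112.2; -4 112.1 112.3 112.2; 0 112.3 112.4 112.4; 4 112.0 112.2 112.4; 8 112.0 112.1 112.3; 12 111.9 112.3 112.3; 16 112.0 112.1 112.0; 20 112.0 112.0 112.1; 24 111.9 111.8 112.1; 28 102.6 103.5 102.7; 32 66.7 107.1 98.2; 36 66.3 108.1 66.9; 40 51.0 108.4 65.9; 44 6.9 110.2 6.7; 48 7.5 110.6 6.4; 52 47.9 64.3 28.0; (array([552.7,  75.9]), 60.1, 32.5, np.float32(161.8)) [-27.20235463  26.75019421] [-12.85109982  15.46414108]
[-3.91373956e-03 -7.34167064e-04  1.12397244e+02]
```

View pics/w7b.png

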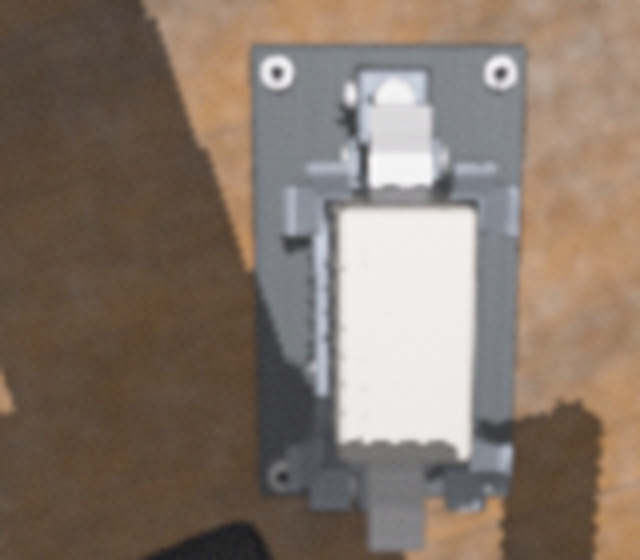

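Emit:
arm_command(series=[[[20, 5, 40, 0, -1], [20, 5, 40, 0, -1], [0, 0, 30, 0, -1], [0, 0, 4, 0, -1], [0, 0, 0, 0, -1]]])

```text
time: 29.75
tool_pos: [547.4, 75.6, 119.2]
tool_rot: [-3.139, -0.003, 2.831]
contact_force: [0.0, 0.5, 1.0]
opening: 0.6
grip_force: 0.0
```

Emit:
arm_command(series=[[[0, 0, 2, 0, -1], [0, 0, 1, 0, -1], [0, 0, 1, 0, -1], [0, 0, 1, 0, -1], [0, 0, 0, 0, -1]]])

```text
time: 30.25
tool_pos: [548.9, 75.8, 115.7]
tool_rot: [3.141, 0.0, 2.831]
contact_force: [0.6, 0.1, 0.5]
opening: 0.1
grip_force: 0.0
```

Emit:
arm_command(series=[[[-2, 0, 1, 0, -1], [-2, 0, 1, 0, -1], [0, 0, 0.5, 0, -1], [0, 0, 0.5, 0, -1], [0, 0, 0, 0, -1]]])

```text
time: 30.75
tool_pos: [552.5, 74.6, 112.4]
tool_rot: [-3.142, 0.0, 2.831]
contact_force: [-0.5, -0.2, 0.5]
opening: 0.5
grip_force: 0.0
```

Emit:
arm_command(series=[[[0.4, 0, 0.6, 0, -1], [0.5, 0, 0.6, 0, -1], [0.5, 0, 0.6, 0, -1], [0.5, 0, 0.6, 0, -1]]])

```text
time: 31.15
tool_pos: [552.5, 74.6, 112.1]
tool_rot: [3.14, 0.004, 2.831]
contact_force: [-0.4, -1.5, 11.2]
opening: 0.2
grip_force: 5.7
```

Emit:
arm_command(series=[[[0.5, 0.3, 0.5, 0, -1], [0.5, 0.3, 0.5, 0, -1], [0, 0, 0, 0, -1]]])

```text
time: 31.45
tool_pos: [552.5, 74.6, 112.0]
tool_rot: [3.14, 0.005, 2.83]
contact_force: [-0.7, -3.2, 13.5]
opening: 0.4
grip_force: 6.6
```

Emit:
arm_command(series=[[[0.4, 0, 0.4, 0, -1], [0.4, 0, 0.4, 0, -1], [0, 0, 0, 0, -1]]])

```text
time: 31.75
tool_pos: [552.4, 74.7, 111.6]
tool_rot: [3.14, 0.007, 2.83]
contact_force: [0.9, -3.7, 12.8]
opening: 0.5
grip_force: 6.5
```

Emit:
arm_command(series=[[[0.2, -0.3, 0.4, 0, -1], [0.2, -0.3, 0.4, 0, -1], [0, 0, 0, 0, -1]]])

```text
time: 32.05
tool_pos: [552.3, 74.7, 111.4]
tool_rot: [3.139, 0.007, 2.83]
contact_force: [0.9, -3.2, 16.1]
opening: 0.4
grip_force: 8.3
```

Emit:
arm_command(series=[[[0.2, 0, 0.4, 0, -1], [0, 0, 0, 0, -1]]])

```text
time: 32.25
tool_pos: [552.3, 74.8, 111.3]
tool_rot: [3.138, 0.008, 2.83]
contact_force: [0.4, -3.8, 17.8]
opening: 0.6
grip_force: 9.0
```

Emit:
arm_command(series=[[[0.2, -0.5, 0.3, 0, -1], [0, -0.5, 0, 0, -1]]])

```text
time: 32.45
tool_pos: [552.1, 74.7, 110.3]
tool_rot: [3.137, 0.009, 2.83]
contact_force: [3.8, -1.2, 7.5]
opening: 0.4
grip_force: 4.2
```

Emit:
arm_command(series=[[[0.2, -0.3, 0.4, 0, -1], [0, 0, 0, 0, -1]]])

```text
time: 32.65
tool_pos: [551.9, 74.8, 109.5]
tool_rot: [3.137, 0.009, 2.831]
contact_force: [4.2, -1.4, 9.0]
opening: 0.9
grip_force: 4.6
```

Emit:
arm_command(series=[[[-0.5, 0, 0.3, 0, -1], [-0.5, 0, 0.5, 0, -1], [-0.5, 0, 0.5, 0, -1], [0, 0, 0.5, 0, -1]]])

```text
time: 33.05
tool_pos: [552.0, 74.8, 107.2]
tool_rot: [3.138, 0.006, 2.831]
contact_force: [2.4, -0.7, 10.0]
opening: 0.4
grip_force: 5.0
```

Emit:
arm_command(series=[[[0, 0, 0.5, 0, -1], [0, 0, 0.5, 0, -1], [0, 0, 0.5, 0, -1], [0, 0, 0.5, 0, -1]]])

```text
time: 33.45
tool_pos: [552.0, 74.8, 105.2]
tool_rot: [3.138, 0.006, 2.831]
contact_force: [1.3, -0.4, 10.0]
opening: 0.4
grip_force: 5.2
```

Emit:
arm_command(series=[[[0, 0, 0.5, 0, -1], [0, 0, 0.5, 0, -1], [0, 0, 0.5, 0, -1], [0, 0, 0, 0, -1]]])

```text
time: 33.85
tool_pos: [552.0, 74.7, 103.7]
tool_rot: [3.138, 0.006, 2.831]
contact_force: [1.4, -0.4, 9.5]
opening: 0.4
grip_force: 4.9
```

Emit:
arm_command(series=[[[0, 0, 0.5, 0, -1], [0, 0, 0.5, 0, -1], [0, 0, 0.5, 0, -1], [0, 0, 0.5, 0, -1]]])

```text
time: 34.25
tool_pos: [552.0, 74.7, 101.8]
tool_rot: [3.138, 0.005, 2.831]
contact_force: [2.0, -0.2, 11.1]
opening: 0.8
grip_force: 5.6
```

Emit:
arm_command(series=[[[0, 0, 0.4, 0, -1], [0, 0, 0.4, 0, -1], [0, 0, 0.4, 0, -1], [0, 0, 0, 0, -1]]])

```text
time: 34.65
tool_pos: [552.0, 74.8, 100.6]
tool_rot: [3.138, 0.005, 2.831]
contact_force: [1.2, -0.4, 11.1]
opening: 0.2
grip_force: 5.4
```

Emit:
arm_command(series=[[[0, 0, 0.4, 0, -1], [0, 0, 0.3, 0, -1], [0, 0, 0, 0, -1]]])

```text
time: 34.95
tool_pos: [552.0, 74.7, 99.9]
tool_rot: [3.138, 0.005, 2.831]
contact_force: [0.6, 0.2, 11.1]
opening: 0.1
grip_force: 5.4
```

Emit:
arm_command(series=[[[0, 0, 0.4, 0, -1], [0, 0, 0.3, 0, -1], [0, 0, 0, 0, -1]]])

```text
time: 35.25
tool_pos: [551.4, 74.7, 98.4]
tool_rot: [3.139, 0.005, 2.831]
contact_force: [1.3, -0.5, 7.5]
opening: 0.6
grip_force: 3.8
```

Emit:
arm_command(series=[[[0, 0, 0.3, 0, -1], [0, 0, 0.3, 0, -1], [0, 0, 0, 0, -1]]])

```text
time: 35.55
tool_pos: [551.4, 74.7, 97.9]
tool_rot: [3.139, 0.004, 2.831]
contact_force: [0.6, -0.1, 8.3]
opening: 0.6
grip_force: 4.1
```

Emit:
arm_command(series=[[[0, 0, 0.3, 0, -1], [0, 0, 0.2, 0, -1], [0, 0, 0, 0, -1]]])

```text
time: 35.85
tool_pos: [551.4, 74.7, 97.4]
tool_rot: [3.139, 0.004, 2.831]
contact_force: [2.0, -0.0, 8.3]
opening: 0.4
grip_force: 4.2
```

Emit:
arm_command(series=[[[0, 0, 0.3, 0, -1], [0, 0, 0, 0, -1], [0, 0, 0, 0, -1]]])

```text
time: 36.15
tool_pos: [551.4, 74.7, 97.1]
tool_rot: [3.139, 0.004, 2.831]
contact_force: [1.1, -0.5, 7.9]
opening: 0.4
grip_force: 4.2
```

Emit:
arm_command(series=[[[0, 0, -1, 0, -1], [0, 0, -1, 0, -1], [0, 0, -1, 0, -1], [0, 0, -1, 0, -1], [0, 0, 0, 0, -1]]])

```text
time: 36.65
tool_pos: [548.4, 74.4, 98.8]
tool_rot: [-3.141, -0.001, 2.831]
contact_force: [-0.5, 0.4, 2.3]
opening: 0.5
grip_force: 1.3
```

Emit:
arm_command(series=[[[0, 0, -25, 0, -1], [-14, -5, -40, 0, -1], [-14, -5, -40, 0, -1], [-14, -5, -25, 0, -1], [0, 0, 0, 0, -1]]])

```text
time: 37.15
tool_pos: [587.2, 45.4, 232.6]
tool_rot: [3.14, 0.006, 2.829]
contact_force: [-0.1, 0.1, -0.4]
opening: 0.2
grip_force: 0.0
```

Emit:
arm_command(series=[[[0, 0, 0, 0, -1], [0, 0, 0, 0, -1], [0, 0, 0, 0, -1]]])

```text
time: 37.45
tool_pos: [583.1, 47.9, 227.3]
tool_rot: [-3.14, -0.003, 2.832]
contact_force: [-0.5, -0.5, -0.6]
opening: 0.7
grip_force: 0.0
```

```bash
python3 - <<'E'
from h import *
look('w8',4,12,0,amin=1500)
prof('w8',(552.7,76))
z=np.load('pics/w8.npz');cv2.imwrite('pics/w8b.png',cv2.resize(z['p'][60:260,110:360,::-1],None,fx=3,fy=3,interpolation=cv2.INTER_CUBIC))
E
```

```text
tcp [583.1  47.9 227.3] yaw 162.26 drift 0.26
[ 238   70   71  116 2757] (array([553. ,  75.8]), 131.7, 78.0, np.float32(162.1)) 6.2
[  24  139  133   80 9487] (array([ 543.5, -147.9]), 146.4, 98.9, np.float32(72.2)) 7.7
-52 50.0 None None; -48 48.4 110.8 None; -44 51.0 111.3 None; -40 65.5 109.6 65.8; -36 116.8 107.9 117.2; -32 113.9 107.8 113.5; -28 98.1 103.0 98.7; -24 98.7 98.5 98.7; -20 98.5 98.6 98.9; -16 98.5 98.5 98.6; -12 98.6 98.9 98.8; -8 98.5 99.0 98.6; -4 98.5 98.9 98.7; 0 98.7 98.9 98.6; 4 98.8 98.9 98.5; 8 98.6 99.0 98.8; 12 98.5 98.7 98.8; 16 98.6 98.7 98.4; 20 98.5 98.7 98.6; 24 98.8 98.6 98.7; 28 97.7 104.6 97.4; 32 112.5 107.7 102.9; 36 66.6 107.9 116.2; 40 57.5 109.9 66.4; 44 6.6 111.7 None; 48 46.2 64.1 48.4; 52 47.9 64.4 29.1;
```

View pics/w8b.png

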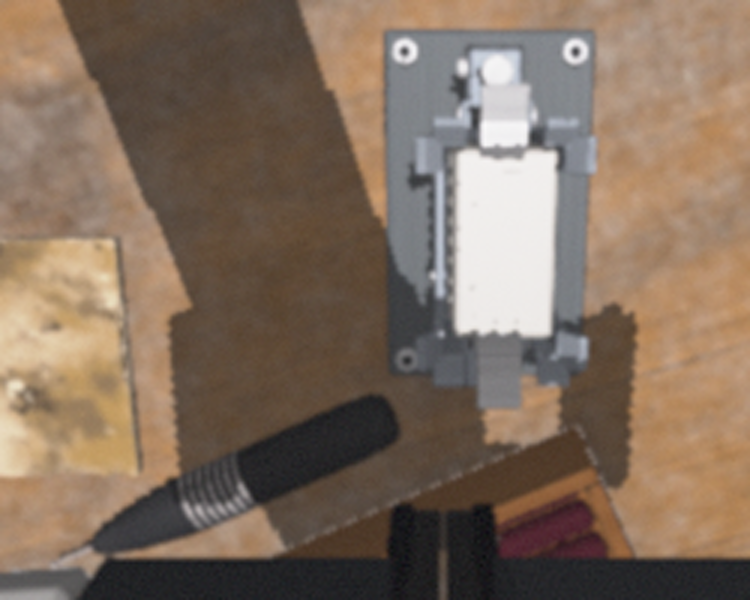

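The second bar sits level at z≈98.7, and both catches are closed over its ends at crop (505,125) and (498,355). Their profile matches the one before loading.

```bash
python3 -c "
from station import manip
print(manip.sign_off())"
```

```text
the job is handed in; nothing more can be done
None
```

Both silver bars are loaded in the magazine, one after the other, with both catches closed over each; the highest pressing force I read was about 22 N, and the job was handed in at about 37.5 s of the 67 s allowed.

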